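# Make up two relay test kits

### The job

Make up two test kits from the stock in the row: put the small plug, the shorting bar and the test lamp into the three-compartment tray, and the large plug and the probe boot into the two-compartment tray. Each compartment gets just one thing (any order within a tray), standing upright as it stands now and flat on the compartment's floor (the bar lying flat along the compartment). Leave the relay and the screwdriver where they are.

Things in the scene. Friction and masses are not known exactly. Their poses are not given: they have to be found in the camera images.
- tray_three: white plastic kit tray with three compartments side by side, fixed. Outside 202 mm along y, 104 mm along x, 14 mm high; walls and dividers 4 mm thick, 14 mm high; the floor's top is 4 mm above the origin. Compartments are 96 (x) by 62 mm (y) inside, centres at x = 0, y = -66, 0, +66 mm. Origin: centre of the underside, z up. On the left or right of the bench, turned up to 12 degrees.
- tray_two: white plastic kit tray with two compartments side by side, fixed. Outside 136 mm along y, 104 mm along x, 14 mm high; walls and dividers 4 mm thick, 14 mm high; the floor's top is 4 mm above the origin. Compartments are 96 (x) by 62 mm (y) inside, centres at x = 0, y = -33, +33 mm. Origin: centre of the underside, z up. On the left or right of the bench, turned up to 12 degrees.
- plug_large: the large grey bayonet plug: round ribbed body 46 mm across and 36 mm high, with a 34 mm nose on top that carries two small steel pins; 50 mm tall in all, standing nose up. Origin: centre of the underside, z up along its axis; starts on the bench (z = 0), anywhere in the row nearest the robot.
- plug_small: the small grey bayonet plug: same form, round body 28 mm across and 36 mm high, 20 mm nose with two steel pins; 50 mm tall in all, standing nose up. Origin: centre of the underside, z up along its axis; starts on the bench (z = 0), anywhere in the row nearest the robot.
- bar: brass shorting bar: flat strip 78 mm long (its x axis), 16 mm wide (y), 8 mm thick, with a black block handle upright on its middle, 20 mm along x by 16 mm along y, whose top is 46 mm above the underside; a low screw head (12 mm high) at each end of the strip. Origin: centre of the underside, z up; starts on the bench (z = 0), anywhere in the row nearest the robot.
- lamp: squat chrome test lamp: upright cylinder 40 mm across and 34 mm high with a small domed glass lens (28 mm across) on top, 47 mm tall in all. Origin: centre of the underside, z up; starts on the bench (z = 0), anywhere in the row nearest the robot.
- boot: stiff orange silicone probe boot: stands on a flange 36 mm across and 5 mm high, above it a round body 26 mm across up to 40 mm, then a tapered nose; 56 mm tall. Origin: centre of the underside, z up; starts on the bench (z = 0), anywhere in the row nearest the robot.
- relay: bystander: plug-in relay with clear cover over a copper coil on a black base, 36 x 28 mm and 52 mm tall, standing loose in the same row as the stock. Origin: centre of the underside, z up. Not part of any kit.
- screwdriver: bystander: screwdriver about 190 mm long lying loose on the bench beyond the trays, along its x axis (handle to -x). Not part of any kit.
- socket: bystander: black plastic bayonet test socket (52 mm across, 32 mm high) on a 90 x 90 mm steel plate, fixed to the bench beyond the trays. Origin: centre of the plate's underside. Not part of any kit.
Not all that is in view belongs to the job. Leave any purple look-alike of the bar alone.

How it is judged:
At the end, for the whole second after the job is handed in: Small plug, bar and lamp each in its own compartment of tray_three, large plug and boot in tray_two: origin inside the compartment (31 mm across, 42 mm along from its centre), within 3 mm of floor height; all upright within 0.12 rad, released, at rest (((x of plug_small in the frame of tray_three between -0.042 and 0.042 m and y of plug_small in the frame of tray_three between -0.097 and -0.035 m and z of plug_small in the frame of tray_three between 0.001 and 0.007 m) or (x of bar in the frame of tray_three between -0.042 and 0.042 m and y of bar in the frame of tray_three between -0.097 and -0.035 m and z of bar in the frame of tray_three between 0.001 and 0.007 m) or (x of lamp in the frame of tray_three between -0.042 and 0.042 m and y of lamp in the frame of tray_three between -0.097 and -0.035 m and z of lamp in the frame of tray_three between 0.001 and 0.007 m)) and ((x of plug_small in the frame of tray_three between -0.042 and 0.042 m and y of plug_small in the frame of tray_three between -0.031 and 0.031 m and z of plug_small in the frame of tray_three between 0.001 and 0.007 m) or (x of bar in the frame of tray_three between -0.042 and 0.042 m and y of bar in the frame of tray_three between -0.031 and 0.031 m and z of bar in the frame of tray_three between 0.001 and 0.007 m) or (x of lamp in the frame of tray_three between -0.042 and 0.042 m and y of lamp in the frame of tray_three between -0.031 and 0.031 m and z of lamp in the frame of tray_three between 0.001 and 0.007 m)) and ((x of plug_small in the frame of tray_three between -0.042 and 0.042 m and y of plug_small in the frame of tray_three between 0.035 and 0.097 m and z of plug_small in the frame of tray_three between 0.001 and 0.007 m) or (x of bar in the frame of tray_three between -0.042 and 0.042 m and y of bar in the frame of tray_three between 0.035 and 0.097 m and z of bar in the frame of tray_three between 0.001 and 0.007 m) or (x of lamp in the frame of tray_three between -0.042 and 0.042 m and y of lamp in the frame of tray_three between 0.035 and 0.097 m and z of lamp in the frame of tray_three between 0.001 and 0.007 m)) and ((x of plug_large in the frame of tray_two between -0.042 and 0.042 m and y of plug_large in the frame of tray_two between -0.064 and -0.002 m and z of plug_large in the frame of tray_two between 0.001 and 0.007 m) or (x of boot in the frame of tray_two between -0.042 and 0.042 m and y of boot in the frame of tray_two between -0.064 and -0.002 m and z of boot in the frame of tray_two between 0.001 and 0.007 m)) and ((x of plug_large in the frame of tray_two between -0.042 and 0.042 m and y of plug_large in the frame of tray_two between 0.002 and 0.064 m and z of plug_large in the frame of tray_two between 0.001 and 0.007 m) or (x of boot in the frame of tray_two between -0.042 and 0.042 m and y of boot in the frame of tray_two between 0.002 and 0.064 m and z of boot in the frame of tray_two between 0.001 and 0.007 m)) and angle between each of plug_small, bar, lamp, plug_large, boot's own z axis and vertical below 0.12 rad and linear speed of each of plug_small, bar, lamp, plug_large, boot below 0.02 m/s and angular speed of each of plug_small, bar, lamp, plug_large, boot below 0.3 rad/s); the robot touches nothing.
It fails at once if the relay was disturbed (moved over 25 mm) (distance of relay from where it was at the start of the episode above 0.025 m).
It fails at once if the screwdriver was disturbed (moved over 25 mm) (distance of screwdriver from where it was at the start of the episode above 0.025 m).
It fails at once if the relay was knocked over (angle between relay's own z axis and vertical above 0.5 rad).
It also fails if it takes over 112 s, if anything falls off the work surface, if the arm or the gripper's body presses on something with over 40 N, if the wrist force passes 120 N, or if a joint passes its speed limit or range.

### The arm

A 7-joint arm with a two-finger parallel gripper is mounted at the origin on the work surface. World frame = base frame: x ahead of the robot, y to its left, z up, the work surface at z = 0. Lengths are in m, angles in rad, forces in N, time in s.
With the tool pointing down it reaches from about 0.35 to 0.9 m from the base axis. Payload 8.1 kg.
Tool frame: the origin (TCP) lies at the very end of the fingers, on their centre line; the grasp point (between the pads) lies 19 mm behind it; z points along the fingers, y is the line along which they close (so a half turn about z gives the same grasp; the last joint's range is limited). The gripper opens to 92 mm and grips with 3 to 60 N. Pads are 19 mm wide; open, the fingers measure 130 mm over their backs; the gripper's body (75 mm by 190 mm) begins 47 mm behind the grasp point.
Start: joints at [-1.309, 0.434, 0.025, 1.573, -0.012, 1.134, -0.075], TCP at [0.223, 0.584, 0.227] pointing down, gripper open.
Joint ranges: [-2.62, 2.62], [-0.44, 2.09], [-1.27, 1.32], [0.08, 2.57], [-1.32, 4.46], [0.12, 2], [-2.74, 2.74]. Speed limits (rad/s): [2.22, 2.22, 3.01, 3.01, 3.14, 3.14, 3.14].

### API

Orientations are given as a rotation vector (axis times angle).
In Python, from cell import readout, cams, job gives the robot as it stands.
- The arm moves only by the tool drive_tool, never from a script. Its argument "commands" is a list of rows, each a list of 3 entries, a list of its own where there are three numbers: the turn, a rotation vector about the tool's x, y, z in rad, then the shift along the tool's x, y, z in cm, then the gripper's target within -1 to 1 (fully open at 1, half-way at 0, shut at -1). A call has 1 to 20 rows; each row is the pose to reach, as a shift and turn from the pose commanded when the call began, along the tool's axes at that moment; what a row does not reach only later rows make up. A row lasts 1/12 s, in which the tool goes at most 41.7 mm and 7.16 degrees, less where a joint would pass 70% of its speed; a pose out of reach is approached as far as the arm can. A call with a gripper value outside its range is refused whole. The fingers move at their own pace and stop on an object; "newtons" is the grip in N (left out, the last holds). Time passes only in rows, so rows that repeat a pose let the fingers close. It gives the time, the measured TCP pose, the force, the opening and the grip force at its end, in the units of the state.
- readout.observe(): the state, without advancing time (a new reading comes with each control period).
- cams.get_image(name): name is "scene" or "top" or "wrist"; returns the picture (480x640x3 uint8, blue, green, red); there is no depth.
- cams.camera_info(name): a dict with "camera_matrix" (3x3 intrinsics, pixels), "R" (3x3) and "t" (3): a world point X has camera coordinates R X + t. Camera axes: x right, y down, z forward; pixel columns grow to the right and rows downward; lengths in m; the calibration is good to about 2 mm. A picture is of the moment at which its call begins: read the wrist's pose just before it. camera_info takes no time and is no camera call; for the wrist camera it gives the pose at the moment of the call.
- job.sign_off(): hands the job in; it is judged then, once.
The state is a dict: "clock": time; "joints": joint angles; "dq": joint speeds; "joint_efforts": joint torques, N m; "position": TCP position; "ee_rot": TCP orientation; "force": force on the tool from outside, world axes, zero at the start; "ft_torque": the same for the moment, N m; "width": opening from 0.0 (shut) to 1.0 (fully open); "gripper_force": force on a finger pad.
Only numpy, scipy, OpenCV 4.12 (cv2) and the standard library are available. Lean on these libraries where they do the work, as an engineer would, in place of code of your own. Each camera call takes 0.05 s, during which the arm holds its last target. There are 200 camera calls.

## Working session

There is one attempt and no reset: what is moved stays moved. The work goes in short steps, Python scripts to look and compute and a tool call to move; the robot and the scene stay as the last step left them, time stands still between calls to the robot, and variables do not carry over. Pictures are saved under pics/ and viewed, at most 14 in all, crops included, and the job is handed in when it is done.

Besides the shell and the picture viewer there is one more tool, called after "Emit:" by a JSON object that holds its "op" and its "data". drive_tool: Moves the arm, as the interface text tells. Its arguments: {"type":"object","properties":{"commands":{"type":"array"},"newtons":{"type":"number"}},"required":["commands"]}

```bash
mkdir -p pics; ls; python3 - <<'E'
from cell import readout, cams
import cv2, numpy as np
np.set_printoptions(precision=4,suppress=True)
print(readout.observe())
for n in ("top","scene"):
    cv2.imwrite(f"pics/{n}0.png",cams.get_image(n))
    i=cams.camera_info(n); print(n,i["camera_matrix"],-i["R"].T@i["t"],i["R"])
E
```

```text
pics
{'clock': 0.0, 'joints': array([-1.3086,  0.4352,  0.025 ,  1.5741, -0.0116,  1.134 , -0.0751]), 'dq': array([ 0.0006, -0.0002,  0.0003, -0.0006, -0.0005, -0.0012,  0.0006]), 'joint_efforts': array([  0.0006, -66.7842,   0.9851, -31.4461,  -0.0605,   0.043 ,
         0.0002]), 'position': array([0.2229, 0.5834, 0.2259]), 'ee_rot': array([-0.57  , -3.0893,  0.0025]), 'force': array([ 0.3854, -0.3932, -0.5128]), 'ft_torque': array([-0.0356, -0.0317,  0.0266]), 'gripper_force': 0.0, 'width': 0.9993450552715915}
top [[482.2197   0.     320.0809]
 [  0.     482.2197 231.5268]
 [  0.       0.       1.    ]] [0.4808 0.0361 1.0376] [[-0.0099 -0.9993 -0.0359]
 [-0.9983  0.0119 -0.0568]
 [ 0.0572  0.0353 -0.9977]]
scene [[474.5704   0.     314.2349]
 [  0.     474.5704 242.1141]
 [  0.       0.       1.    ]] [1.1213 0.5413 0.6543] [[-0.6318  0.7752  0.003 ]
 [ 0.481   0.3951 -0.7827]
 [-0.6079 -0.493  -0.6224]]
```

View pics/top0.png

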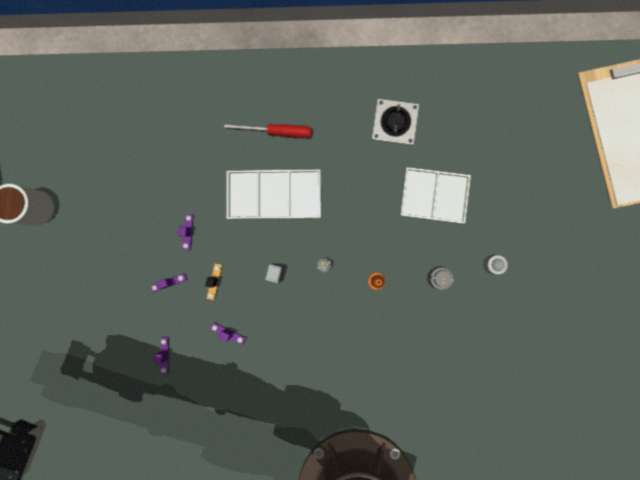

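View pics/scene0.png

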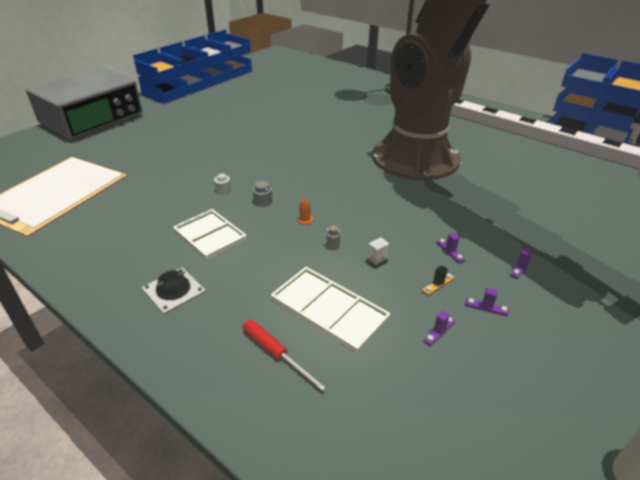

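The top view shows these candidates:
- **Bars:** the brass and black one at (214,282), and purple ones at (187,232), (169,283), (228,334) and (164,355).
- **Round grey things:** (324,264) is the small plug, (442,279) the large plug, and (497,265) the light lamp.
- **Others:** the boot is orange at (376,282) and the relay is the grey box at (274,273).

The brass bar is the one wanted, because it has a yellow strip and a black handle. I'll confirm it in an enlarged crop and measure in the same step.

```bash
cat > h.py <<'E'
import cv2, numpy as np
from cell import readout, cams
np.set_printoptions(precision=4,suppress=True)
def ray(info,px,z):
    K,R,t=info["camera_matrix"],info["R"],info["t"]
    px=np.atleast_2d(np.float64(px)); d=np.c_[px,np.ones(len(px))]@np.linalg.inv(K).T@R; c=-R.T@t
    return (c+d*((z-c[2])/d[:,2:]))[:,:2]
E
python3 - <<'E'
from h import *
im=cams.get_image("top"); i=cams.camera_info("top")
a=cv2.resize(im[215:305,140:345],None,fx=3.9,fy=3.9,interpolation=cv2.INTER_CUBIC)[:,:799]
b=cv2.resize(im[240:305,340:545],None,fx=3.9,fy=3.9,interpolation=cv2.INTER_CUBIC)[:,:799]
cv2.imwrite("pics/crop.png",np.vstack([a,b])[:600])
hsv=cv2.cvtColor(im,cv2.COLOR_BGR2HSV)
m=cv2.inRange(hsv,(0,0,150),(179,60,255)); m[:150]=0;m[235:]=0;m[:,:210]=0;m[:,490:]=0
m=cv2.morphologyEx(m,cv2.MORPH_CLOSE,np.ones((7,7)))
for c in cv2.findContours(m,cv2.RETR_EXTERNAL,cv2.CHAIN_APPROX_NONE)[0]:
    if cv2.contourArea(c)<800: continue
    w=ray(i,c[:,0,:],0.014); r=cv2.minAreaRect(np.float32(w*1000)); print("tray",r)
m=cv2.inRange(hsv,(5,120,60),(18,255,255)) ; m[:220]=0;m[320:]=0
m2=cv2.inRange(hsv,(18,100,90),(35,255,255)); m2[:220]=0;m2[320:]=0
for n,mm in(("boot",m),("brass",m2)):
  for c in cv2.findContours(mm,cv2.RETR_EXTERNAL,cv2.CHAIN_APPROX_NONE)[0]:
    if cv2.contourArea(c)>15: print(n,cv2.minAreaRect(c),cv2.contourArea(c))
E
```

```text
tray ((622.414306640625, 172.70590209960938), (202.93125915527344, 103.79175567626953), 89.99034881591797)
tray ((614.3660278320312, -172.4629669189453), (137.05712890625, 103.88053131103516), 81.84002685546875)
boot ((376.0, 281.0), (16.0, 16.0), 90.0) 204.0
brass ((211.54705810546875, 292.2882385253906), (8.351822853088379, 14.20894718170166), 12.52880859375) 63.0
brass ((216.5384521484375, 269.8077087402344), (8.040761947631836, 13.924245834350586), 11.309932708740234) 62.5
```

View pics/crop.png

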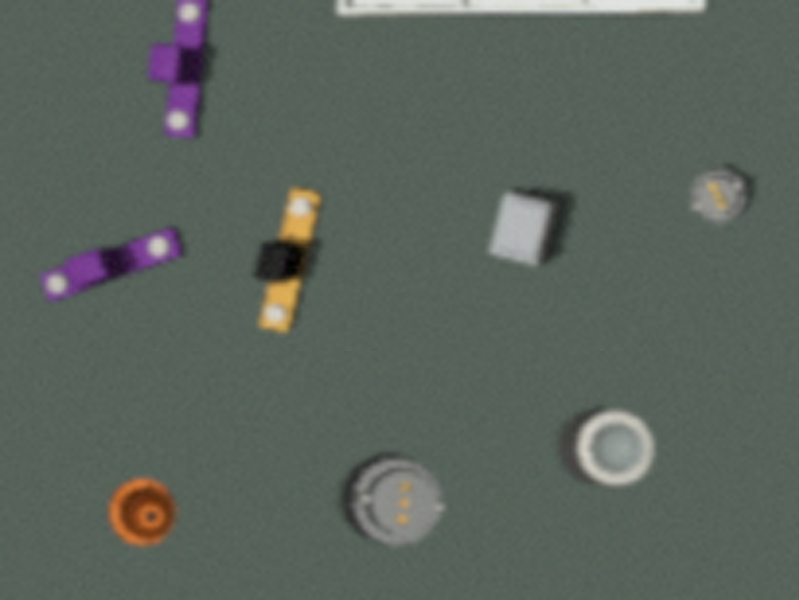

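The crop confirms it: brass strip with white screw heads and a black handle at crop (285,260), with the look-alikes all purple. The relay is the grey box at (523,228) and the small plug is at (718,195). In the lower panel the boot is at (142,511), the large plug at (395,500) and the lamp at (614,448).

```bash
cat >> h.py <<'E'
from scipy.spatial.transform import Rotation as Rn
def rel(*targets):
    """targets (x,y,z,yaw_deg of tool y from world x) -> turn (rad), shift (cm) from the present pose"""
    s=readout.observe(); R0=Rn.from_rotvec(s["ee_rot"])
    print("at",s["position"],"t",s["clock"])
    for x,y,z,a in targets:
        a=np.radians(a); ty=np.array([np.cos(a),np.sin(a),0]); tz=np.array([0,0,-1.])
        R1=Rn.from_matrix(np.c_[np.cross(ty,tz),ty,tz])
        print((x,y,z),"turn",(R0.inv()*R1).as_rotvec().round(3),"cm",(R0.inv().apply(np.array([x,y,z])-s["position"])*100).round(2))
E
python3 - <<'E'
from h import *
i=cams.camera_info("top")
U=lambda u,v:(140+u/3.9-.37,215+v/3.9-.37)
L=lambda u,v:(340+u/3.9-.37,240+(v-351)/3.9-.37)
a,b=ray(i,[U(300,207),U(275,314)],.012); print("bar",(a+b)/2,"yaw",np.degrees(np.arctan2(*(a-b)[::-1])),np.linalg.norm(a-b))
for n,p,z in(("bar handle",U(279,260),.046),("relay",U(523,228),.052),("small nose",U(717,195),.05),("boot tip",L(150,517),.056),("boot flange",L(142,511),.005),
 ("large nose",L(405,502),.05),("large body",L(393,500),.02),("lamp ring",L(614,448),.034),("lamp lens",L(617,447),.045)): print(n,ray(i,[p],z))
# scene-view check
S=cams.camera_info("scene")
for n,p,z in(("lamp",(222,178),.04),("large",(262,187),.046),("boot",(305,203),.05),("small",(333,231),.047),("bar strip",(439,285),.008)): print("scene",n,ray(S,[p],z))
a=-9.5
rel((.446,.27,.1,a))
E
```

```text
bar [0.4356 0.3015] yaw -13.186670817378925 0.05982598523681406
bar handle [[0.4373 0.2973]]
relay [[0.4533 0.1667]]
small nose [[0.4695 0.0648]]
boot tip [[ 0.4332 -0.0454]]
boot flange [[ 0.434  -0.0453]]
large nose [[ 0.4396 -0.1778]]
large body [[ 0.4394 -0.178 ]]
lamp ring [[ 0.4662 -0.2909]]
lamp lens [[ 0.4669 -0.2889]]
scene lamp [[ 0.468  -0.2865]]
scene large [[ 0.4417 -0.1726]]
scene boot [[ 0.4333 -0.0442]]
scene small [[0.4736 0.0671]]
scene bar strip [[0.4394 0.3047]]
at [0.2229 0.5835 0.2261] t 0.15
(0.446, 0.27, 0.1) turn [-0.001  0.001  1.372] cm [-32.03 -21.31  12.64]
```

```bash
python3 -c "
from h import *
rel((.436,.3005,.12,-13.2),(.436,.3005,.018,-13.2))"
```

```text
at [0.2229 0.5835 0.2261] t 0.15
(0.436, 0.3005, 0.12) turn [-0.001  0.001  1.436] cm [-30.01 -18.82  10.64]
(0.436, 0.3005, 0.018) turn [-0.001  0.001  1.436] cm [-30.01 -18.81  20.84]
```

Emit:
{"op": "drive_tool", "data": {"commands": [[[0, 0, 1.44], [-30.0, -18.8, 10.6], 0], [[0, 0, 1.44], [-30.0, -18.8, 10.6], 0], [[0, 0, 1.44], [-30.0, -18.8, 10.6], 0], [[0, 0, 1.44], [-30.0, -18.8, 10.6], 0], [[0, 0, 1.44], [-30.0, -18.8, 10.6], 0], [[0, 0, 1.44], [-30.0, -18.8, 10.6], 0], [[0, 0, 1.44], [-30.0, -18.8, 10.6], 0], [[0, 0, 1.44], [-30.0, -18.8, 10.6], 0], [[0, 0, 1.44], [-30.0, -18.8, 10.6], 0], [[0, 0, 1.44], [-30.0, -18.8, 10.6], 0], [[0, 0, 1.44], [-30.0, -18.8, 10.6], 0], [[0, 0, 1.44], [-30.0, -18.8, 10.6], 0], [[0, 0, 1.44], [-30.0, -18.8, 10.6], 0], [[0, 0, 1.44], [-30.0, -18.8, 10.6], 0], [[0, 0, 1.44], [-30.0, -18.8, 10.6], 0], [[0, 0, 1.44], [-30.0, -18.8, 10.6], 0]], "newtons": 20}}

```text
clock: 1.48
position: [0.436, 0.3014, 0.1208]
ee_rot: [-2.463, -1.949, -0.0]
force: [0.4, 0.5, 0.7]
width: 0.499
gripper_force: 0.0
```

```bash
python3 - <<'E'
from h import *
w=cams.get_image("wrist"); i=cams.camera_info("wrist"); cv2.imwrite("pics/w1.png",w); print(i["camera_matrix"][0,0],-i["R"].T@i["t"],readout.observe()["width"])
hsv=cv2.cvtColor(w,cv2.COLOR_BGR2HSV); m=cv2.inRange(hsv,(15,100,80),(35,255,255))
for c in cv2.findContours(m,cv2.RETR_EXTERNAL,cv2.CHAIN_APPROX_NONE)[0]:
    if cv2.contourArea(c)>100: print(cv2.minAreaRect(np.float32(ray(i,c[:,0],.008)*1000)))
rel((.436,.3005,.12,-13.2),(.436,.3005,.018,-13.2))
E
```

```text
360.1812550111416 [0.4515 0.3675 0.2792] 0.5006304249447282
((461.98150634765625, 175.730712890625), (9.758459091186523, 331.2676086425781), 76.7597885131836)
((504.7515563964844, 210.9134063720703), (58.1672248840332, 15.734210968017578), 83.23465728759766)
((332.89617919921875, 251.4290771484375), (58.23356628417969, 16.433746337890625), 70.12157440185547)
((435.5260009765625, 301.744873046875), (16.000835418701172, 77.78343200683594), 76.72820281982422)
at [0.4361 0.3013 0.1208] t 1.5333
(0.436, 0.3005, 0.12) turn [-0.    -0.    -0.002] cm [-0.08  0.01  0.08]
(0.436, 0.3005, 0.018) turn [-0.    -0.    -0.002] cm [-0.08  0.01 10.28]
```

View pics/w1.png

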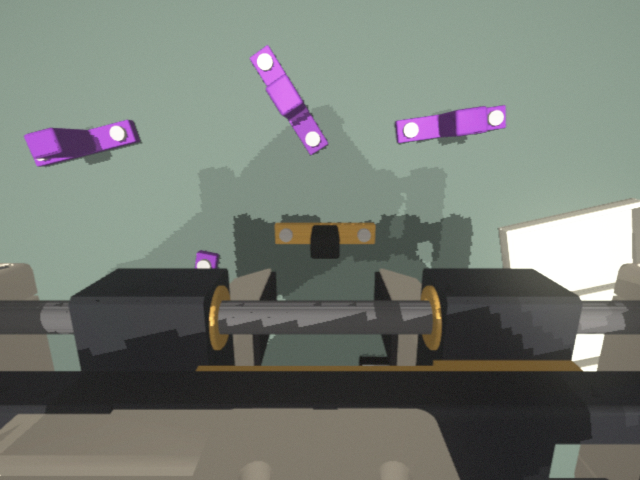

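The wrist view shows the brass bar centred under the gripper at (325,235). It measures 78 x 16 mm, with its centre at (0.4355, 0.3017) and yaw -13.3°, so I can go straight down.

Emit:
{"op": "drive_tool", "data": {"commands": [[[0, 0, 0], [0, 0, 3.5], 0], [[0, 0, 0], [0, 0, 7], 0], [[0, 0, 0], [0, 0, 9], 0], [[0, 0, 0], [0, 0, 10.2], 0], [[0, 0, 0], [0, 0, 10.2], 0], [[0, 0, 0], [0, 0, 10.2], -1], [[0, 0, 0], [0, 0, 10.2], -1], [[0, 0, 0], [0, 0, 10.2], -1], [[0, 0, 0], [0, 0, 10.2], -1], [[0, 0, 0], [0, 0, 10.2], -1], [[0, 0, 0], [0, 0, 10.2], -1], [[0, 0, 0], [0, 0, 10.2], -1], [[0, 0, 0], [0, 0, 9], -1], [[0, 0, 0], [0, 0, 6], -1], [[0, 0, 0], [0, 0, 3], -1], [[0, 0, 0], [0, 0, 1], -1], [[0, 0, 0], [0, 0, 1], -1]], "newtons": 25}}

```text
clock: 2.95
position: [0.4382, 0.3026, 0.1148]
ee_rot: [-2.465, -1.946, -0.01]
force: [-0.1, 0.5, -1.3]
width: 0.216
gripper_force: 25.0
```

```bash
python3 -c "
from h import *
rel((.6224,.2387,.11,0),(.6224,.2387,.0255,0))"
```

```text
at [0.4382 0.3026 0.1148] t 2.95
(0.6224, 0.2387, 0.11) turn [ 0.004 -0.005 -0.234] cm [-1.94 19.4   0.54]
(0.6224, 0.2387, 0.0255) turn [ 0.004 -0.005 -0.234] cm [-1.99 19.37  8.99]
```

Emit:
{"op": "drive_tool", "data": {"commands": [[[0, 0, -0.06], [-0.5, 4, 0], -1], [[0, 0, -0.12], [-1, 8, 0], -1], [[0, 0, -0.18], [-1.5, 12, 0], -1], [[0, 0, -0.234], [-1.9, 16, 0], -1], [[0, 0, -0.234], [-1.9, 19, 0], -1], [[0, 0, -0.234], [-1.9, 19.5, 0], -1], [[0, 0, -0.234], [-1.9, 19.5, 0], -1], [[0, 0, -0.234], [-1.9, 19.5, 0], -1], [[0, 0, -0.234], [-1.9, 19.5, 0], -1]]}}

```text
clock: 3.7
position: [0.6195, 0.2386, 0.11]
ee_rot: [-2.219, -2.222, 0.002]
force: [-0.6, 0.7, -1.4]
width: 0.215
gripper_force: 25.0
```

```bash
python3 -c "
from h import *
rel((.6224,.2387,.11,0),(.6224,.2387,.0245,0))"
```

```text
at [0.6195 0.2386 0.11  ] t 3.7
(0.6224, 0.2387, 0.11) turn [-0.002 -0.     0.001] cm [0.01 0.29 0.  ]
(0.6224, 0.2387, 0.0245) turn [-0.002 -0.     0.001] cm [0.01 0.31 8.55]
```

Emit:
{"op": "drive_tool", "data": {"commands": [[[0, 0, 0], [0, 0.3, 2.5], -1], [[0, 0, 0], [0, 0.3, 5], -1], [[0, 0, 0], [0, 0.3, 7], -1], [[0, 0, 0], [0, 0.3, 8], -1], [[0, 0, 0], [0, 0.3, 8.5], -1], [[0, 0, 0], [0, 0.3, 8.7], -1], [[0, 0, 0], [0, 0.3, 8.7], -1], [[0, 0, 0], [0, 0.3, 8.7], -0.1], [[0, 0, 0], [0, 0.3, 8.7], -0.1], [[0, 0, 0], [0, 0.3, 8.7], -0.1], [[0, 0, 0], [0, 0.3, 8.7], -0.1], [[0, 0, 0], [0, 0.3, 6], -0.1], [[0, 0, 0], [0, 0.3, 3], -0.1], [[0, 0, 0], [0, 0.3, 0], 0.2], [[0, 0, 0], [0, 0.3, 0], 0.2], [[0, 0, 0], [0, 0.3, 0], 0.2]]}}

```text
clock: 5.03
position: [0.6259, 0.2379, 0.1131]
ee_rot: [2.221, 2.22, 0.007]
force: [0.3, -0.4, 0.3]
width: 0.586
gripper_force: 0.0
```

```bash
python3 - <<'E'
from h import *
cv2.imwrite("pics/w2.png",cams.get_image("wrist"))
rel((.47,.0655,.12,0),(.47,.0655,.013,0))
E
```

```text
at [0.6247 0.2377 0.1114] t 5.0833
(0.47, 0.0655, 0.12) turn [ 0.001 -0.001  0.   ] cm [-17.22 -15.47  -0.9 ]
(0.47, 0.0655, 0.013) turn [ 0.001 -0.001  0.   ] cm [-17.23 -15.49   9.8 ]
```

View pics/w2.png

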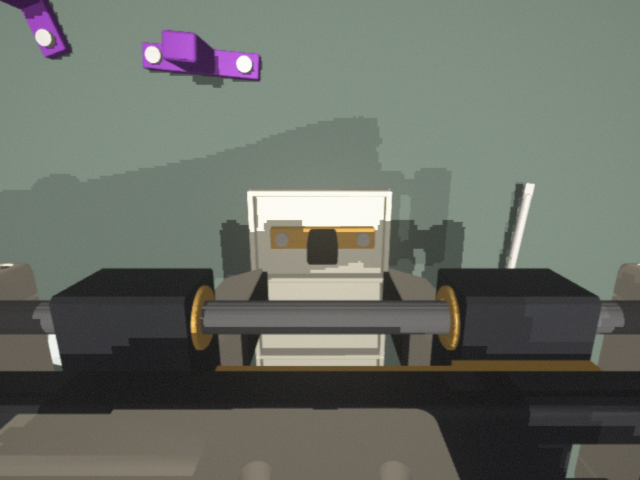

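The wrist view shows the bar lying flat in the middle of its compartment at (322,238). The small plug is next.

Emit:
{"op": "drive_tool", "data": {"commands": [[[0, 0, 0], [-3, -2.6, -1], 0.2], [[0, 0, 0], [-6, -5.2, -1], 0.2], [[0, 0, 0], [-9, -7.8, -1], 0.2], [[0, 0, 0], [-12, -10.4, -1], 0.2], [[0, 0, 0], [-15, -13, -1], 0.2], [[0, 0, 0], [-17.2, -15.2, -1], 0.2], [[0, 0, 0], [-17.2, -15.2, -1], 0.2], [[0, 0, 0], [-17.2, -15.2, -1], 0.2], [[0, 0, 0], [-17.2, -15.2, -1], 0.2]]}}

```text
clock: 5.83
position: [0.4726, 0.066, 0.1204]
ee_rot: [-2.221, -2.221, 0.0]
force: [0.4, 0.5, -0.2]
width: 0.601
gripper_force: 0.0
```

```bash
python3 - <<'E'
from h import *
i=cams.camera_info("wrist"); w=cams.get_image("wrist"); cv2.imwrite("pics/w3.png",w)
K,R,t=i["camera_matrix"],i["R"],i["t"]
for p in((.47,.0655,.05),(.47,.0655,0)):
    c=K@(R@np.array(p)+t); print(c[:2]/c[2])
rel((.47,.0655,.12,0),(.47,.0655,.013,0))
E
```

```text
[321.4406 249.8562]
[322.122  231.8456]
at [0.473  0.0664 0.1204] t 5.8833
(0.47, 0.0655, 0.12) turn [ 0.    -0.     0.001] cm [-0.09 -0.3   0.04]
(0.47, 0.0655, 0.013) turn [ 0.    -0.     0.001] cm [-0.09 -0.3  10.74]
```

View pics/w3.png

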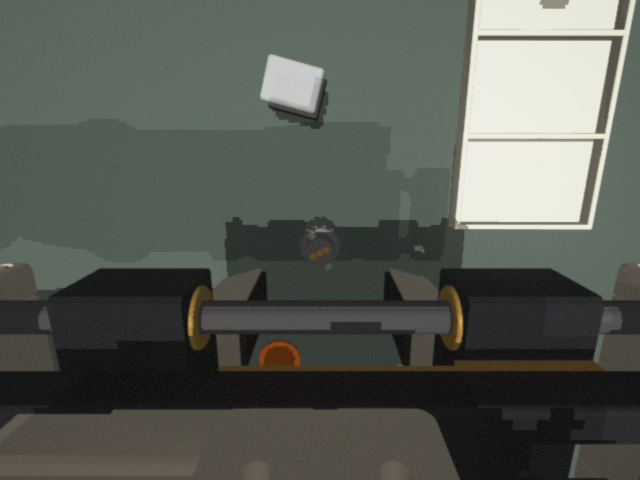

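The small plug's nose is at (320,252), and I had predicted (321,250), so the estimate holds. I'll grasp it.

Emit:
{"op": "drive_tool", "data": {"commands": [[[0, 0, 0], [-0.1, -0.3, 3.5], 0.2], [[0, 0, 0], [-0.1, -0.3, 7], 0.2], [[0, 0, 0], [-0.1, -0.3, 9.5], 0.2], [[0, 0, 0], [-0.1, -0.3, 10.7], 0.2], [[0, 0, 0], [-0.1, -0.3, 10.7], 0.2], [[0, 0, 0], [-0.1, -0.3, 10.7], -1], [[0, 0, 0], [-0.1, -0.3, 10.7], -1], [[0, 0, 0], [-0.1, -0.3, 10.7], -1], [[0, 0, 0], [-0.1, -0.3, 10.7], -1], [[0, 0, 0], [-0.1, -0.3, 10.7], -1], [[0, 0, 0], [-0.1, -0.3, 10.7], -1], [[0, 0, 0], [-0.1, -0.3, 10.7], -1], [[0, 0, 0], [-0.1, -0.3, 9], -1], [[0, 0, 0], [-0.1, -0.3, 6], -1], [[0, 0, 0], [-0.1, -0.3, 3], -1], [[0, 0, 0], [-0.1, -0.3, 0], -1], [[0, 0, 0], [-0.1, -0.3, 0], -1], [[0, 0, 0], [-0.1, -0.3, 0], -1]], "newtons": 25}}

```text
clock: 7.38
position: [0.4705, 0.0649, 0.1224]
ee_rot: [2.22, 2.221, 0.006]
force: [-0.5, -0.3, -0.4]
width: 0.285
gripper_force: 25.0
```

```bash
python3 -c "
from h import *
rel((.6224,.1727,.12,0),(.6224,.1727,.017,0))"
```

```text
at [0.4705 0.0649 0.1224] t 7.3833
(0.6224, 0.1727, 0.12) turn [ 0.004 -0.002  0.   ] cm [10.77 15.19  0.32]
(0.6224, 0.1727, 0.017) turn [ 0.004 -0.002  0.   ] cm [10.76 15.15 10.62]
```

Emit:
{"op": "drive_tool", "data": {"commands": [[[0, 0, 0], [2, 3, 0], -1], [[0, 0, 0], [4, 6, 0], -1], [[0, 0, 0], [6, 9, 0], -1], [[0, 0, 0], [8, 12, 0], -1], [[0, 0, 0], [10, 14.5, 0], -1], [[0, 0, 0], [10.8, 15.2, 0], -1], [[0, 0, 0], [10.8, 15.2, 1], -1], [[0, 0, 0], [10.8, 15.2, 3], -1], [[0, 0, 0], [10.8, 15.2, 5.5], -1], [[0, 0, 0], [10.8, 15.2, 8], -1], [[0, 0, 0], [10.8, 15.2, 9.5], -1], [[0, 0, 0], [10.8, 15.2, 10], -1], [[0, 0, 0], [10.8, 15.2, 10.2], -1], [[0, 0, 0], [10.8, 15.2, 10.2], -1], [[0, 0, 0], [10.8, 15.2, 10.2], -1]]}}

```text
clock: 8.63
position: [0.6199, 0.1712, 0.0182]
ee_rot: [-2.222, -2.22, 0.003]
force: [-0.1, 0.0, -0.5]
width: 0.285
gripper_force: 25.0
```

```bash
python3 -c "
from h import *
rel((.6224,.1727,.12,0),(.6224,.1727,.017,0))"
```

```text
at [0.6199 0.1712 0.0182] t 8.6333
(0.6224, 0.1727, 0.12) turn [-0.002  0.001 -0.001] cm [  0.15   0.23 -10.18]
(0.6224, 0.1727, 0.017) turn [-0.002  0.001 -0.001] cm [0.15 0.25 0.12]
```

Emit:
{"op": "drive_tool", "data": {"commands": [[[0, 0, 0], [0, 0, 0.1], -1], [[0, 0, 0], [0, 0, 0.1], -0.2], [[0, 0, 0], [0, 0, 0.1], -0.2], [[0, 0, 0], [0, 0, 0.1], -0.2], [[0, 0, 0], [0, 0, 0.1], -0.2], [[0, 0, 0], [0, 0, -3], -0.2], [[0, 0, 0], [0, 0, -6], -0.2], [[0, 0, 0], [0, 0, -10], 0.4], [[0, 0, 0], [-4, -1.3, -10.2], 0.4], [[0, 0, 0], [-8, -2.6, -10.2], 0.4], [[0, 0, 0], [-46, -15.3, -10.2], 0.4], [[0, 0, 0], [-46, -15.3, -10.2], 0.4], [[0, 0, 0], [-46, -15.3, -10.2], 0.4], [[0, 0, 0], [-46, -15.3, -10.2], 0.4], [[0, 0, 0], [-46, -15.3, -10.2], 0.4], [[0, 0, 0], [-46, -15.3, -10.2], 0.4], [[0, 0, 0], [-46, -15.3, -10.2], 0.4], [[0, 0, 0], [-46, -15.3, -10.2], 0.4], [[0, 0, 0], [-46, -15.3, -10.2], 0.4], [[0, 0, 0], [-46, -15.3, -10.2], 0.4]]}}

```text
clock: 10.3
position: [0.4661, -0.2921, 0.121]
ee_rot: [2.225, 2.216, -0.002]
force: [0.5, -0.2, 0.5]
width: 0.704
gripper_force: 0.0
```

Emit:
{"op": "drive_tool", "data": {"commands": [[[0, 0, 0], [0, 0, 0], 0.4], [[0, 0, 0], [0, 0, 0], 0.4], [[0, 0, 0], [0, 0, 0], 0.4]]}}

```text
clock: 10.55
position: [0.4685, -0.2868, 0.1205]
ee_rot: [-2.221, -2.221, -0.001]
force: [-0.1, 0.6, 1.3]
width: 0.699
gripper_force: 0.0
```

```bash
python3 - <<'E'
from h import *
i=cams.camera_info("wrist"); w=cams.get_image("wrist"); cv2.imwrite("pics/w4.png",w)
K,R,t=i["camera_matrix"],i["R"],i["t"]
for p in((.4667,-.2895,.047),(.4667,-.2895,0.034)):
    c=K@(R@np.array(p)+t); print(c[:2]/c[2])
rel((.4667,-.2895,.12,0),(.4667,-.2895,.013,0))
E
```

```text
[322.5531 251.689 ]
[322.694  246.3344]
at [ 0.469  -0.2862  0.1205] t 10.6
(0.4667, -0.2895, 0.12) turn [ 0.    -0.001  0.002] cm [-0.33 -0.23  0.05]
(0.4667, -0.2895, 0.013) turn [ 0.    -0.001  0.002] cm [-0.34 -0.23 10.75]
```

View pics/w4.png

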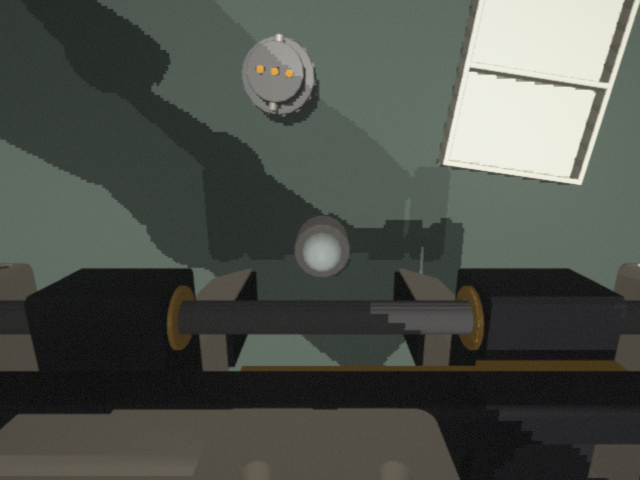

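The lamp's lens is at (321,253), against a prediction of (322.5,252), so the position is good. I'll grasp it.

Emit:
{"op": "drive_tool", "data": {"commands": [[[0, 0, 0], [-0.3, -0.2, 3.5], 0.4], [[0, 0, 0], [-0.3, -0.2, 7], 0.4], [[0, 0, 0], [-0.3, -0.2, 9.5], 0.4], [[0, 0, 0], [-0.3, -0.2, 10.7], 0.4], [[0, 0, 0], [-0.3, -0.2, 10.7], 0.4], [[0, 0, 0], [-0.3, -0.2, 10.7], -1], [[0, 0, 0], [-0.3, -0.2, 10.7], -1], [[0, 0, 0], [-0.3, -0.2, 10.7], -1], [[0, 0, 0], [-0.3, -0.2, 10.7], -1], [[0, 0, 0], [-0.3, -0.2, 10.7], -1], [[0, 0, 0], [-0.3, -0.2, 10.7], -1], [[0, 0, 0], [-0.3, -0.2, 10.7], -1], [[0, 0, 0], [-0.3, -0.2, 9], -1], [[0, 0, 0], [-0.3, -0.2, 6], -1], [[0, 0, 0], [-0.3, -0.2, 3], -1], [[0, 0, 0], [-0.3, -0.2, 0], -1], [[0, 0, 0], [-0.3, -0.2, -2], -1], [[0, 0, 0], [-0.3, -0.2, -2], -1], [[0, 0, 0], [-0.3, -0.2, -2], -1]], "newtons": 25}}

```text
clock: 12.18
position: [0.4672, -0.2908, 0.1421]
ee_rot: [2.219, 2.22, 0.002]
force: [0.1, -0.3, -2.7]
width: 0.423
gripper_force: 25.0
```

```bash
python3 -c "
from h import *
rel((.6224,.1067,.14,0),(.6224,.1067,.018,0))"
```

```text
at [ 0.4672 -0.2908  0.1421] t 12.1833
(0.6224, 0.1067, 0.14) turn [0.003 0.001 0.   ] cm [39.74 15.53  0.22]
(0.6224, 0.1067, 0.018) turn [0.003 0.001 0.   ] cm [39.75 15.49 12.42]
```

Emit:
{"op": "drive_tool", "data": {"commands": [[[0, 0, 0], [2, 0.8, 0], -1], [[0, 0, 0], [5, 2, 0], -1], [[0, 0, 0], [8, 3.1, 0], -1], [[0, 0, 0], [11, 4.3, 0], -1], [[0, 0, 0], [14, 5.5, 0], -1], [[0, 0, 0], [17, 6.6, 0], -1], [[0, 0, 0], [20, 7.8, 0], -1], [[0, 0, 0], [23, 9, 0], -1], [[0, 0, 0], [26, 10.1, 0], -1], [[0, 0, 0], [29, 11.3, 0], -1], [[0, 0, 0], [32, 12.5, 0], -1], [[0, 0, 0], [35, 13.7, 0], -1], [[0, 0, 0], [37.5, 14.6, 0], -1], [[0, 0, 0], [39.6, 15.5, 0], -1], [[0, 0, 0], [39.6, 15.5, 0], -1], [[0, 0, 0], [39.6, 15.5, 3], -1], [[0, 0, 0], [39.6, 15.5, 6], -1], [[0, 0, 0], [39.6, 15.5, 8], -1], [[0, 0, 0], [39.6, 15.5, 8], -1], [[0, 0, 0], [39.6, 15.5, 8], -1]]}}

```text
clock: 13.85
position: [0.6199, 0.1048, 0.0591]
ee_rot: [-2.221, -2.219, 0.006]
force: [0.1, -0.2, 0.4]
width: 0.425
gripper_force: 25.0
```

```bash
python3 -c "
from h import *
rel((.6224,.1067,.14,0),(.6224,.1067,.0175,0))"
```

```text
at [0.6199 0.1048 0.0591] t 13.85
(0.6224, 0.1067, 0.14) turn [-0.004  0.001 -0.001] cm [ 0.18  0.22 -8.09]
(0.6224, 0.1067, 0.0175) turn [-0.004  0.001 -0.001] cm [0.2  0.26 4.16]
```

Emit:
{"op": "drive_tool", "data": {"commands": [[[0, 0, 0], [0.2, 0.2, 2], -1], [[0, 0, 0], [0.2, 0.2, 3.3], -1], [[0, 0, 0], [0.2, 0.2, 3.9], -1], [[0, 0, 0], [0.2, 0.2, 4.1], -1], [[0, 0, 0], [0.2, 0.2, 4.1], -1], [[0, 0, 0], [0.2, 0.2, 4.1], 0.1], [[0, 0, 0], [0.2, 0.2, 4.1], 0.1], [[0, 0, 0], [0.2, 0.2, 4.1], 0.1], [[0, 0, 0], [0.2, 0.2, 4.1], 0.1], [[0, 0, 0], [0.2, 0.2, 1], 0.1], [[0, 0, 0], [0.2, 0.2, -2], 0.1], [[0, 0, 0], [0.2, 0.2, -6], 0.5], [[0, 0, 0], [-3, -2, -6], 0.5], [[0, 0, 0], [-6.5, -4.3, -6], 0.5], [[0, 0, 0], [-28.3, -18.2, -6], 0.5], [[0, 0, 0], [-28.3, -18.2, -6], 0.5], [[0, 0, 0], [-28.3, -18.2, -6], 0.5], [[0, 0, 0], [-28.3, -18.2, -6], 0.5], [[0, 0, 0], [-28.3, -18.2, -6], 0.5], [[0, 0, 0], [-28.3, -18.2, -6], 0.5]]}}

```text
clock: 15.52
position: [0.443, -0.1715, 0.1212]
ee_rot: [2.221, 2.221, 0.001]
force: [0.5, -0.2, -1.2]
width: 0.748
gripper_force: 0.0
```

Emit:
{"op": "drive_tool", "data": {"commands": [[[0, 0, 0], [0, 0, 0], 0.5], [[0, 0, 0], [0, 0, 0], 0.5], [[0, 0, 0], [0, 0, 0], 0.5], [[0, 0, 0], [0, 0, 0], 0.5]]}}

```text
clock: 15.85
position: [0.4451, -0.1689, 0.1209]
ee_rot: [2.219, 2.223, 0.001]
force: [-0.4, -0.0, -0.7]
width: 0.752
gripper_force: 0.0
```

```bash
python3 - <<'E'
from h import *
i=cams.camera_info("wrist"); w=cams.get_image("wrist"); cv2.imwrite("pics/w5.png",w)
K,R,t=i["camera_matrix"],i["R"],i["t"]
for p in((.44,-.177,.05),(.44,-.177,0.0)):
    c=K@(R@np.array(p)+t); print(c[:2]/c[2])
rel((.44,-.177,.12,0),(.44,-.177,.013,0))
E
```

```text
[317.6098 260.5169]
[318.8678 240.8885]
at [ 0.4451 -0.1688  0.1208] t 15.9
(0.44, -0.177, 0.12) turn [ 0.    -0.     0.002] cm [-0.82 -0.51  0.07]
(0.44, -0.177, 0.013) turn [ 0.    -0.     0.002] cm [-0.83 -0.51 10.77]
```

View pics/w5.png

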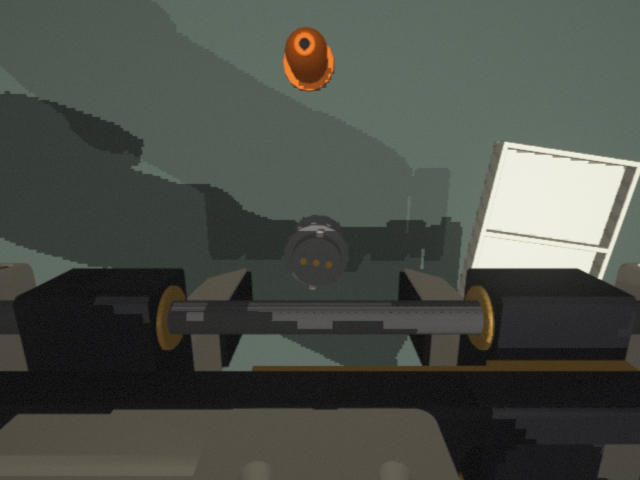

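The large plug's nose is at (317,261), and the prediction was (318,260.5). I'll grasp it.

Emit:
{"op": "drive_tool", "data": {"commands": [[[0, 0, 0], [-0.8, -0.5, 2], 0.5], [[0, 0, 0], [-0.8, -0.5, 4], 0.5], [[0, 0, 0], [-0.8, -0.5, 7], 0.5], [[0, 0, 0], [-0.8, -0.5, 9.5], 0.5], [[0, 0, 0], [-0.8, -0.5, 10.7], 0.5], [[0, 0, 0], [-0.8, -0.5, 10.7], 0.5], [[0, 0, 0], [-0.8, -0.5, 10.7], -1], [[0, 0, 0], [-0.8, -0.5, 10.7], -1], [[0, 0, 0], [-0.8, -0.5, 10.7], -1], [[0, 0, 0], [-0.8, -0.5, 10.7], -1], [[0, 0, 0], [-0.8, -0.5, 10.7], -1], [[0, 0, 0], [-0.8, -0.5, 10.7], -1], [[0, 0, 0], [-0.8, -0.5, 9], -1], [[0, 0, 0], [-0.8, -0.5, 6], -1], [[0, 0, 0], [-0.8, -0.5, 3], -1], [[0, 0, 0], [-0.8, -0.5, 0], -1], [[0, 0, 0], [-0.8, -0.5, 0], -1], [[0, 0, 0], [-0.8, -0.5, 0], -1]], "newtons": 25}}

```text
clock: 17.4
position: [0.4403, -0.1783, 0.1224]
ee_rot: [2.219, 2.219, 0.004]
force: [0.0, 0.5, -0.9]
width: 0.486
gripper_force: 25.0
```

```bash
python3 -c "
from h import *
a=np.radians(-8.16); c=np.array([.6144,-.1725]); ty=np.array([-np.sin(a),np.cos(a)])
p=c-.033*ty; q=c+.033*ty; print(p,q)
rel((*p,.12,-8.16),(*p,.0175,-8.16))"
```

```text
[ 0.6097 -0.2052] [ 0.6191 -0.1398]
at [ 0.4403 -0.1783  0.1224] t 17.4
(np.float64(0.6097160491402686), np.float64(-0.2051658935947514), 0.12) turn [0.004 0.    0.143] cm [-2.69 16.94  0.31]
(np.float64(0.6097160491402686), np.float64(-0.2051658935947514), 0.0175) turn [0.004 0.    0.143] cm [-2.69 16.89 10.56]
```

Emit:
{"op": "drive_tool", "data": {"commands": [[[0, 0, 0.03], [-0.4, 2.5, 0], -1], [[0, 0, 0.06], [-0.9, 5.5, 0], -1], [[0, 0, 0.09], [-1.4, 9, 0], -1], [[0, 0, 0.12], [-2, 12.5, 0], -1], [[0, 0, 0.143], [-2.5, 15.5, 0], -1], [[0, 0, 0.143], [-2.7, 17, 0], -1], [[0, 0, 0.143], [-2.7, 17, 0], -1], [[0, 0, 0.143], [-2.7, 17, 2.5], -1], [[0, 0, 0.143], [-2.7, 17, 5], -1], [[0, 0, 0.143], [-2.7, 17, 7], -1], [[0, 0, 0.143], [-2.7, 17, 7], -1], [[0, 0, 0.143], [-2.7, 17, 7], -1], [[0, 0, 0.143], [-2.7, 17, 7], -1]]}}

```text
clock: 18.48
position: [0.609, -0.2055, 0.0513]
ee_rot: [2.375, 2.056, 0.0]
force: [0.2, -0.4, -0.3]
width: 0.484
gripper_force: 25.0
```

```bash
python3 -c "
from h import *
rel((.6097,-.2052,.0175,-8.16),(.4337,-.045,.13,0))"
```

```text
at [ 0.609  -0.2055  0.0513] t 18.4833
(0.6097, -0.2052, 0.0175) turn [ 0.     0.    -0.001] cm [0.04 0.07 3.38]
(0.4337, -0.045, 0.13) turn [ 0.     0.    -0.144] cm [ 13.37 -19.64  -7.87]
```

Emit:
{"op": "drive_tool", "data": {"commands": [[[0, 0, 0], [0, 0, 1.5], -1], [[0, 0, 0], [0, 0, 2.6], -1], [[0, 0, 0], [0, 0, 3.2], -1], [[0, 0, 0], [0, 0, 3.3], -1], [[0, 0, 0], [0, 0, 3.3], -1], [[0, 0, 0], [0, 0, 3.3], 0.2], [[0, 0, 0], [0, 0, 3.3], 0.2], [[0, 0, 0], [0, 0, 3.3], 0.2], [[0, 0, 0], [0, 0, 3.3], 0.2], [[0, 0, 0], [0, 0, 0.5], 0.2], [[0, 0, 0], [0, 0, -3], 0.2], [[0, 0, 0], [0, 0, -7], 0.2], [[0, 0, 0], [2, -3, -7.5], 0.2], [[0, 0, 0], [4, -6, -7.5], 0.2], [[0, 0, 0], [6, -9, -7.5], 0.2], [[0, 0, 0], [8, -12, -7.5], 0.2], [[0, 0, 0], [10, -15, -7.5], 0.2], [[0, 0, 0], [12, -18, -7.5], 0.2], [[0, 0, 0], [13.4, -19.6, -7.5], 0.2], [[0, 0, 0], [13.4, -19.6, -7.5], 0.2]]}}

```text
clock: 20.15
position: [0.4306, -0.0412, 0.1255]
ee_rot: [-2.368, -2.059, 0.001]
force: [-0.2, 0.1, -0.0]
width: 0.599
gripper_force: 0.0
```

Emit:
{"op": "drive_tool", "data": {"commands": [[[0, 0, 0], [0, 0, 0], 0.2], [[0, 0, 0], [0, 0, 0], 0.2], [[0, 0, 0], [0, 0, 0], 0.2]]}}

```text
clock: 20.4
position: [0.4353, -0.0454, 0.126]
ee_rot: [2.375, 2.055, 0.001]
force: [-0.6, -1.2, -0.6]
width: 0.602
gripper_force: 0.0
```

```bash
python3 - <<'E'
from h import *
i=cams.camera_info("wrist"); w=cams.get_image("wrist"); cv2.imwrite("pics/w6.png",w)
K,R,t=i["camera_matrix"],i["R"],i["t"]
for p in((.4337,-.045,.056),(.4337,-.045,0.0)):
    c=K@(R@np.array(p)+t); print(c[:2]/c[2])
rel((.4337,-.045,.014,-8.16))
E
```

```text
[322.9184 248.9471]
[323.2906 229.2654]
at [ 0.4351 -0.0455  0.1258] t 20.45
(0.4337, -0.045, 0.014) turn [ 0.001  0.    -0.002] cm [ 0.03 -0.16 11.18]
```

View pics/w6.png

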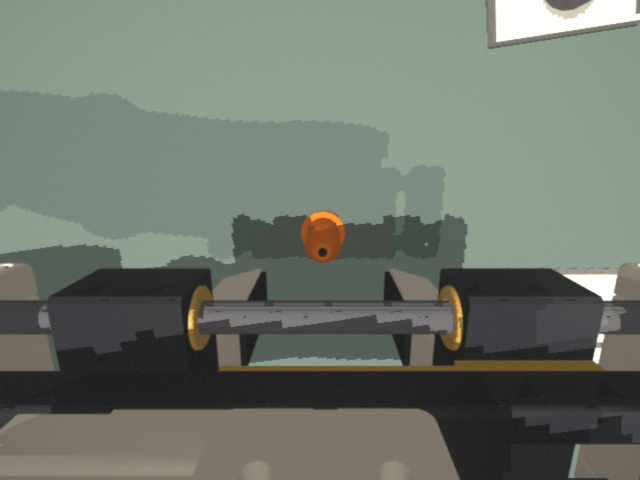

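The boot's tip is at (322,252) and its flange at (323,233), both matching the prediction. I'll grasp it.

Emit:
{"op": "drive_tool", "data": {"commands": [[[0, 0, 0], [0, -0.1, 3.5], 0.2], [[0, 0, 0], [0, -0.1, 7], 0.2], [[0, 0, 0], [0, -0.1, 9.5], 0.2], [[0, 0, 0], [0, -0.1, 11.1], 0.2], [[0, 0, 0], [0, -0.1, 11.1], 0.2], [[0, 0, 0], [0, -0.1, 11.1], -1], [[0, 0, 0], [0, -0.1, 11.1], -1], [[0, 0, 0], [0, -0.1, 11.1], -1], [[0, 0, 0], [0, -0.1, 11.1], -1], [[0, 0, 0], [0, -0.1, 11.1], -1], [[0, 0, 0], [0, -0.1, 11.1], -1], [[0, 0, 0], [0, -0.1, 11.1], -1], [[0, 0, 0], [0, -0.1, 9], -1], [[0, 0, 0], [0, -0.1, 6], -1], [[0, 0, 0], [0, -0.1, 3], -1], [[0, 0, 0], [0, -0.1, 0], -1], [[0, 0, 0], [0, -0.1, 0], -1], [[0, 0, 0], [0, -0.1, 0], -1], [[0, 0, 0], [0, -0.1, 0], -1]], "newtons": 20}}

```text
clock: 22.03
position: [0.433, -0.044, 0.1257]
ee_rot: [-2.374, -2.057, -0.001]
force: [0.5, -0.4, -1.2]
width: 0.276
gripper_force: 20.0
```

```bash
python3 -c "
from h import *
rel((.6191,-.1398,.125,-8.16),(.6191,-.1398,.0195,-8.16))"
```

```text
at [ 0.433  -0.044   0.1257] t 22.0333
(0.6191, -0.1398, 0.125) turn [ 0.    -0.001 -0.   ] cm [-6.83 19.78  0.07]
(0.6191, -0.1398, 0.0195) turn [ 0.    -0.001 -0.   ] cm [-6.84 19.77 10.62]
```

Emit:
{"op": "drive_tool", "data": {"commands": [[[0, 0, 0], [-0.7, 2, 0], -1], [[0, 0, 0], [-1.7, 5, 0], -1], [[0, 0, 0], [-2.8, 8, 0], -1], [[0, 0, 0], [-3.9, 11.5, 0], -1], [[0, 0, 0], [-5.1, 15, 0], -1], [[0, 0, 0], [-6.2, 18, 0], -1], [[0, 0, 0], [-6.8, 19.8, 0], -1], [[0, 0, 0], [-6.8, 19.8, 0], -1], [[0, 0, 0], [-6.8, 19.8, 2.5], -1], [[0, 0, 0], [-6.8, 19.8, 5], -1], [[0, 0, 0], [-6.8, 19.8, 7], -1], [[0, 0, 0], [-6.8, 19.8, 7], -1], [[0, 0, 0], [-6.8, 19.8, 7], -1], [[0, 0, 0], [-6.8, 19.8, 7], -1]]}}

```text
clock: 23.2
position: [0.6194, -0.14, 0.0561]
ee_rot: [-2.375, -2.057, 0.0]
force: [0.9, 0.1, -0.3]
width: 0.274
gripper_force: 20.0
```

```bash
python3 -c "
from h import *
rel((.6191,-.1398,.0190,-8.16))"
```

```text
at [ 0.6194 -0.14    0.0561] t 23.2
(0.6191, -0.1398, 0.019) turn [-0.     0.    -0.001] cm [ 0.02 -0.04  3.71]
```

Next I'll place it, release, then rise and back away toward the robot so the top camera can see the trays.

Emit:
{"op": "drive_tool", "data": {"commands": [[[0, 0, 0], [0, 0, 1.5], -1], [[0, 0, 0], [0, 0, 2.8], -1], [[0, 0, 0], [0, 0, 3.5], -1], [[0, 0, 0], [0, 0, 3.7], -1], [[0, 0, 0], [0, 0, 3.7], -1], [[0, 0, 0], [0, 0, 3.7], -0.1], [[0, 0, 0], [0, 0, 3.7], -0.1], [[0, 0, 0], [0, 0, 3.7], -0.1], [[0, 0, 0], [0, 0, 3.7], -0.1], [[0, 0, 0], [0, 0, 1], -0.1], [[0, 0, 0], [0, 0, -3], -0.1], [[0, 0, 0], [0, 0, -7], -0.1], [[0, 0, 0], [0, -3.5, -11], -0.1], [[0, 0, 0], [0, -7, -14], -0.1], [[0, 0, 0], [0, -10.5, -15], -0.1], [[0, 0, 0], [0, -14, -15], -0.1], [[0, 0, 0], [0, -18, -15], -0.1], [[0, 0, 0], [0, -20, -15], -0.1], [[0, 0, 0], [0, -20, -15], -0.1], [[0, 0, 0], [0, -20, -15], -0.1]]}}

```text
clock: 24.87
position: [0.4209, -0.1111, 0.2062]
ee_rot: [-2.374, -2.057, -0.003]
force: [0.9, -0.3, 1.4]
width: 0.451
gripper_force: 0.0
```

```bash
python3 - <<'E'
from h import *
im=cams.get_image("top"); sc=cams.get_image("scene")
a=cv2.resize(im[150:320,150:510],(640,302)); b=cv2.resize(sc[180:370,150:510],(640,298*190*360//190//360))
cv2.imwrite("pics/end.png",np.vstack([a,b])); print(readout.observe()["position"])
E
```

```text
[ 0.4226 -0.1114  0.2061]
```

View pics/end.png

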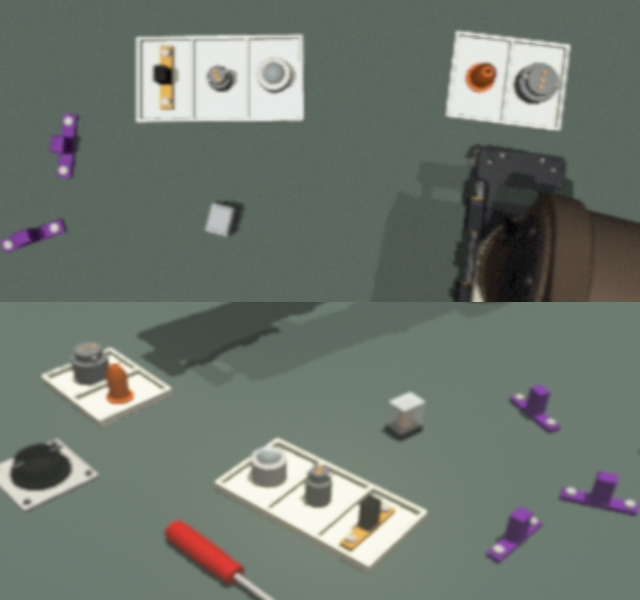

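All five parts stand upright in their own compartments: bar (165,77), small plug (220,77), lamp (274,74), boot (481,77) and large plug (538,82). The relay and screwdriver haven't moved, and the arm is clear of everything, so I'm handing in.

```bash
python3 -c "
from cell import job
print(job.sign_off())"
```

```text
the job is handed in; nothing more can be done
None
```

Both kits are made up and the job is handed in at about 25 s on the robot's clock; the sign-off gave no verdict, but the last pictures show all five parts upright in their own compartments and the relay and screwdriver where they were.

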